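# Push-grease a shaft bearing and hold the stroke

### The job

Grease the shaft bearing whose tilted nipple is bare (the other one, under the red dust cap, is done): take the push-type grease gun out of its wooden block, press its coupler squarely onto the nipple until it snaps on, then push the gun down against its spring to the end of its stroke. Finish still gripping the gun and holding that stroke, gun in line with the nipple; do not let go. Leave the ball bearing on the bench where it lies.

Things in the scene. Friction and masses are not known exactly. Their poses are not given: they have to be found in the camera images.
- grease_gun: Push-type grease gun, 185 mm long, 0.4 kg, round about its z axis; stands upright in the wooden block, coupler down. Origin on the axis at the barrel's lower end, level with the block's top; +z away from the coupler. Black ring 46 mm diameter at z 0 to 14 mm, blue barrel 35 mm to z = 75, black flange 42 mm at z 75 to 83, fluted aluminium grip 26 mm diameter from z = 83 to 124 (top).
- gun_grip (a point): Point on the gun's axis in the middle of the fingertips' hold: at z = 105 mm of the gun, axes as the gun's. Grip here from above, fingers along the axis, fingertips just over the black flange 22 mm below: the flange then takes the push.
- coupler (a joint): Stroke of the gun in m: 0 with the tube fully out (as it starts), 0.020 with the barrel pushed down to its stop. The coupler on its 12 mm tube slides up into the barrel against a spring: 10 N to start it, 18 N at the stop. Snapping the coupler onto the nipple takes less than 10 N, so the stroke grows only once it has snapped on.
- coupler_seat (a point): Centre of the seat inside the coupler, where the nipple's tip comes to rest; on the gun's axis, axes as the gun's; at z = -41.5 mm of the gun at zero stroke, rising with the stroke. Coupler steel, 32 mm diameter; its mouth is 20.5 mm below the seat, flared to 21 mm, then the bore is 17.6 mm. Four spring balls 12.5 mm below the seat snap into the nipple's groove.
- gun_block: Fixed hardwood block 120 x 80 mm, 72 mm high, origin under its centre. The gun stands in its 36 mm middle bore (66 mm deep); a paint marker, 130 mm high, stands in a bore 40 mm beside the gun along the block's +x axis. Lift the gun 70 mm to clear it.
- shaft_base: Jackshaft assembly: steel base plate 180 x 230 mm, 12 mm thick, fixed; a 25 mm shaft 270 mm long along its y axis, 55 mm above the bench, with a pulley in the middle and a green pillow block 101 mm high 75 mm to either side. Origin under its centre.
- grease_tub: Full tub of grease with a red lid, 81 mm diameter, 70 mm high, too heavy to shift. Origin under its centre. Not part of the job.
- ball_bearing: Loose ball bearing lying flat, 52 mm diameter, 15 mm high. Origin under its centre. Not part of the job.
- nipple_tip (a point): Bare steel nipple on a brass elbow on one green bearing; leans 30 degrees from vertical, roughly towards the robot, and does not swing when pushed. This point is the centre of its tip, +z out along its axis. 16 mm diameter, tip 10 mm with a 5 mm taper, groove 8.5 to 17.5 mm below the tip, free for the coupler to 28 mm below. Snapped on, the seat is at the tip and the gun's z along the nipple's z.
- nipple: The same nipple with its brass elbow, as one part; origin in the elbow, 40 mm behind the tip on the nipple's axis; +z along the nipple's axis to the tip.
Mind the look-alikes: they are no part of the job. What is shaped like the grease_gun but yellow is not meant.

How it is judged:
By the outcome, as a careful person would: the job done as asked, in the order asked, and still so for the second after the job is handed in, while the arm keeps its last pose, push and grip.
It also fails if it takes over 40 s, if anything falls off the work surface, if the arm or the gripper's body presses on something with over 40 N, if the wrist force passes 120 N, or if a joint passes its speed limit or range.

### The arm

A 7-joint arm with a two-finger parallel gripper is mounted at the origin on a cart in front of the work surface, level with it; the furniture and walls round the work are solid. World frame = base frame: x ahead of the robot, y to its left, z up, the work surface at z = 0. Lengths are in m, angles in rad, forces in N, time in s.
With the tool pointing down it reaches from about 0.4 to 0.85 m from the base axis. Payload 10.4 kg.
Tool frame: the origin (TCP) lies at the very end of the fingers, on their centre line; the grasp point (between the pads) lies r.tcp_to_grasp behind it (r.tcp_to_grasp is the distance from the TCP to the grasp point, in m); z points along the fingers, y is the line along which they close (so a half turn about z gives the same grasp; the last joint's range is limited). The gripper opens to 87 mm and grips with 3 to 60 N. Pads are 19 mm wide; open, the fingers measure 117 mm over their backs; the gripper's body (75 mm by 190 mm) begins 51 mm behind the grasp point.
Start: joints at [-1.315, 0.332, -0.065, 1.46, 0.022, 1.35, -0.088], TCP at [0.172, 0.601, 0.223] pointing down, gripper open.
Joint ranges: [-2.6, 2.6], [-0.5, 2.12], [-1.47, 1.34], [0.16, 2.42], [-1.27, 4.41], [0.06, 2.06], [-2.6, 2.6]. Speed limits (rad/s): [2.22, 2.22, 2.79, 2.79, 3.14, 3.14, 3.14].

### API

Orientations are given as a unit quaternion [x, y, z, w].
In Python, from bench import monitor, cams, ticket, r gives the robot as it stands.
- The arm moves only by the shell command python3 -m crank 'ROWS' [OPENING] [FORCE]. ROWS is a JSON object whose one key "steps" holds a list of rows, each a list of 2 entries, a list of its own where there are three numbers: the shift along the world's x, y, z in units of 25 mm (1.0 is 25 mm), then the turn, a rotation vector about the world's x, y, z in units of 5 degrees (1.0 is 5 degrees). In form: {"steps": [[[x, y, z], [ax, ay, az]], ...]}. A call has 1 to 10 rows; each row shifts and turns the commanded pose from where the row before left it; what a row does not reach is not made up. A row lasts 1/12 s, in which the tool goes at most 41.7 mm and 7.16 degrees, less where a joint would pass 70% of its speed; a pose out of reach is approached as far as the arm can. A call is refused whole if a number of a shift passes 1 or a number of a turn 1, either way. A call with a gripper value outside its range is refused whole. OPENING is the finger opening in mm, from 0 to 87, set as the call begins (- or left out, the last holds). The fingers move at their own pace and stop on an object; FORCE is the grip in N (left out, the last holds). Time passes only in rows, so rows that do not move let the fingers close. It gives the time, the measured TCP pose, the force, the opening and the grip force at its end, in the units of the state.
- monitor.read_state(): the state, without advancing time (a new reading comes with each control period).
- cams.camera(name): name is "scene" or "top"; returns a dict with "pixels" (384x512x3 uint8, blue, green, red), "z_map" (384x512 float32, m along the optical axis (not along the pixel's ray), 0 where there is no reading), "vfov" (degrees; the focal length in pixels is half the picture's height over the tangent of half this angle, whatever the lens; pixels are square), "cx", "cy" (the principal point, pixels), "T" (4x4, takes a point from camera to world coordinates). Camera axes: x right, y up, looking along -z (the intrinsics and any distortion apply to the point x, -y, -z); pixel columns grow to the right and rows downward; lengths in m; the calibration is good to about 2 mm. A picture is of the moment at which its call begins.
- ticket.close_job(): hands the job in; it is judged then, once.
The state is a dict: "time": time; "joint_positions": joint angles; "joint_vel": joint speeds; "joint_torque": joint torques, N m; "ee_pos": TCP position; "eef_rot": TCP orientation; "ft_force": force on the tool from outside, world axes, zero at the start; "torque": the same for the moment, N m; "width": finger opening in m; "grip_force": force on a finger pad.
Only numpy, scipy, OpenCV 4.12 (cv2) and the standard library are available. Lean on these libraries where they do the work, as an engineer would, in place of code of your own. Each camera call takes 0.05 s, during which the arm holds its last target. There are 200 camera calls.

## Working session

There is one attempt and no reset: what is moved stays moved. The work goes in short steps, Python scripts to look and compute and a shell command to move; the robot and the scene stay as the last step left them, time stands still between calls to the robot, and variables do not carry over. Pictures are saved under pics/ and viewed, at most 10 in all, crops included, and the job is handed in when it is done.

```bash
mkdir -p pics; ls; python3 - <<'E'
from bench import monitor,cams,r
import cv2,numpy as np
for n in("scene","top"):
    c=cams.camera(n); cv2.imwrite(f"pics/{n}0.png",c["pixels"]); np.savez(f"{n}0.npz",**c)
    print(n,{k:(v if not hasattr(v,'shape') or v.size<20 else v.shape) for k,v in c.items()})
print(monitor.read_state(),r.tcp_to_grasp)
E
```

```text
pics
scene {'pixels': (384, 512, 3), 'z_map': (384, 512), 'vfov': 51.68808067184216, 'cx': 256.2649904648261, 'cy': 185.73528376893478, 'T': array([[ 0.70502376,  0.28135442, -0.65098478, -0.19777417],
       [-0.7090551 ,  0.29713234, -0.63949452, -0.74037739],
       [ 0.01350402,  0.91244291,  0.40898115,  0.59417537],
       [ 0.        ,  0.        ,  0.        ,  1.        ]])}
top {'pixels': (384, 512, 3), 'z_map': (384, 512), 'vfov': 57.11621853882246, 'cx': 259.967726402488, 'cy': 190.5047921804405, 'T': array([[-0.23314837,  0.89662981, -0.37642638,  0.21290566],
       [-0.97241715, -0.2176878 ,  0.08376697,  0.11189998],
       [-0.00683547,  0.3855736 ,  0.92265176,  0.96319364],
       [ 0.        ,  0.        ,  0.        ,  1.        ]])}
{'time': 0.1, 'joint_positions': array([-1.31461065,  0.33278656, -0.06470502,  1.46082886,  0.02161622,
        1.34990937, -0.08848507]), 'joint_vel': array([ 0.00097679, -0.00222693,  0.00134845, -0.0027631 ,  0.0008259 ,
        0.00017608,  0.00182902]), 'joint_torque': array([ 7.75918725e-04, -6.24548578e+01,  2.41993542e-02, -3.90717387e+01,
       -6.14373246e-02,  3.65762576e-02,  5.69011411e-05]), 'ee_pos': array([0.17190553, 0.60054377, 0.22186092]), 'eef_rot': array([ 1.38921113e-01,  9.90303258e-01, -6.15937477e-04, -5.11218912e-05]), 'ft_force': array([-0.8012929 ,  0.05339586, -0.37852454]), 'torque': array([ 0.00247351, -0.02114231,  0.0261635 ]), 'grip_force': 0.0, 'width': 0.08686816066665093} 0.0187
```

View pics/scene0.png

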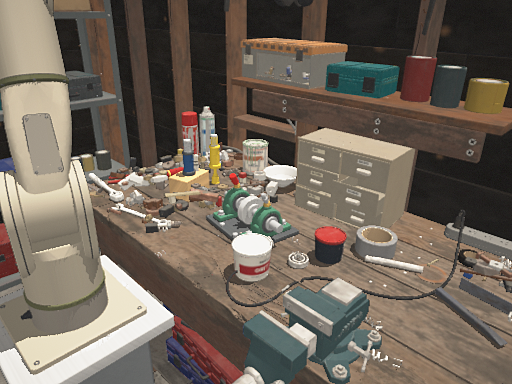

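View pics/top0.png

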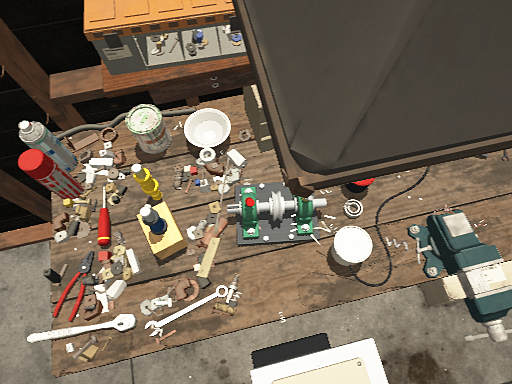

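The scene view shows the blue gun at about (188,155), the yellow look-alike at (214,160) and the jackshaft at (250,210). The top view shows the blue gun at (152,220) and the jackshaft at (278,213), with the red cap at (250,203). I'll zoom in on these.

```bash
python3 - <<'E'
import cv2,numpy as np
s=cv2.imread("pics/scene0.png");t=cv2.imread("pics/top0.png")
a=cv2.resize(s[125:250,165:305],None,fx=4,fy=4,interpolation=2)   # 560x500
cv2.imwrite("pics/zs.png",a)
b=cv2.resize(t[155:265,130:330],None,fx=4,fy=4,interpolation=2)
cv2.imwrite("pics/zt.png",b)
E
```

```text
(no output)
```

View pics/zs.png

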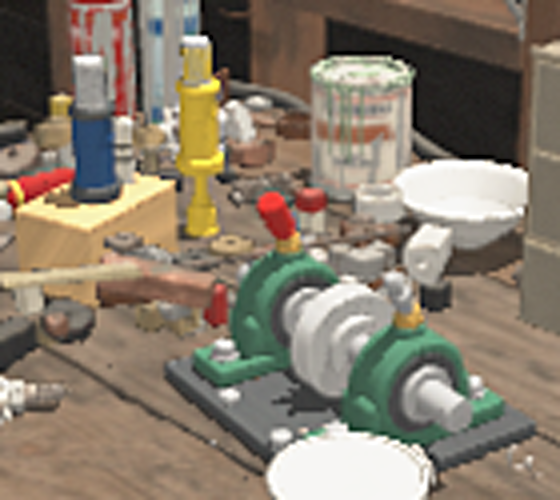

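View pics/zt.png

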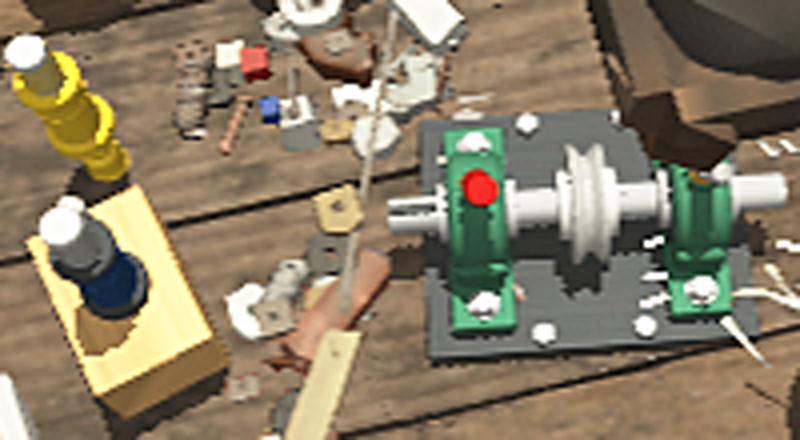

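The scene crop shows the bare nipple at about (264,196), leaning off its brass elbow at (267,203). In the top view it's partly hidden by the cabinet, at about (310,198). Next I'll compute points from depth and check the calibration.

```bash
cat > h.py <<'E'
import numpy as np,cv2
def load(n): return dict(np.load(n))
def cloud(c):
    p=c["z_map"];H,W=p.shape;f=H/2/np.tan(np.radians(float(c["vfov"]))/2)
    u,v=np.meshgrid(np.arange(W),np.arange(H))
    P=np.stack([(u-c["cx"])/f*p,-(v-c["cy"])/f*p,-p],-1)
    return P@c["T"][:3,:3].T+c["T"][:3,3]
def proj(c,X):
    H=c["z_map"].shape[0];f=H/2/np.tan(np.radians(float(c["vfov"]))/2)
    q=(np.atleast_2d(X)-c["T"][:3,3])@c["T"][:3,:3]
    return np.c_[c["cx"]+f*q[:,0]/-q[:,2],c["cy"]-f*q[:,1]/-q[:,2]]
def masks(c):
    h=cv2.cvtColor(c["pixels"],cv2.COLOR_BGR2HSV);H,S,V=cv2.split(h)
    return dict(blue=(H>100)&(H<125)&(S>120)&(V>50),green=(H>65)&(H<90)&(S>100)&(V>50),
      wood=(H>15)&(H<27)&(S>60)&(V>180),yellow=(H>22)&(H<32)&(S>200)&(V>100),red=((H<5)|(H>175))&(S>180)&(V>120))
E
python3 - <<'E'
from h import *
np.set_printoptions(precision=4,suppress=True,linewidth=150)
for n,boxes in(("scene",dict(blue=(165,130,205,180),green=(205,180,305,250),red=(225,165,245,190),wood=(165,165,212,205))),("top",dict(blue=(130,190,175,240),green=(230,180,330,245),red=(240,190,260,215),wood=(130,195,190,265)))):
    c=load(n+"0.npz");P=cloud(c);M=masks(c);z=c["z_map"]
    print(n,"table pts z pctl",np.percentile(P[...,2][(P[...,2]>-.03)&(P[...,2]<.03)&(z>0)],[5,25,50,75,95]))
    for k,(a,b,d,e) in boxes.items():
        m=np.zeros(z.shape,bool);m[b:e,a:d]=M[k][b:e,a:d];m&=z>0;v,u=np.nonzero(m);X=P[m]
        print(k,m.sum(),"px",u.min(),u.max(),v.min(),v.max(),"med",np.median(X,0),"lo",np.percentile(X,2,0),"hi",np.percentile(X,98,0))
    if n=="scene":
        for v in range(188,210):
            print(v,[(u,*np.round(P[v,u],3)) if 1 else 0 for u in range(259,272,1) if z[v,u]>0 and .02<P[v,u,2]<.2 and .3<P[v,u,0]<.75 and np.linalg.norm(P[v,u,:2]-[.55,-.05])<.12])
    else:
        for v in range(190,206,2): print(v,[(u,*np.round(P[v,u],3),*c["pixels"][v,u]) for u in range(302,318,2)])
E
```

```text
scene table pts z pctl [-0.0086 -0.0025 -0.0013  0.0085  0.0221]
blue 154 px 183 204 130 171 med [0.5299 0.2986 0.1151] lo [0.5211 0.2914 0.0853] hi [0.8047 0.5656 0.1413]
green 57 px 215 288 189 235 med [ 0.4984 -0.0688  0.0357] lo [ 0.4561 -0.1066  0.0153] hi [0.5766 0.0899 0.0951]
red 67 px 230 244 173 184 med [0.5238 0.0615 0.1347] lo [0.5134 0.0564 0.0537] hi [0.6806 0.1938 0.1485]
wood 488 px 165 211 165 201 med [0.4964 0.2775 0.0606] lo [0.3909 0.174  0.0037] hi [0.6057 0.339  0.0748]
188 []
189 []
190 []
191 []
192 [(263, np.float64(0.501), np.float64(-0.08), np.float64(0.145))]
193 [(261, np.float64(0.496), np.float64(-0.077), np.float64(0.143)), (262, np.float64(0.497), np.float64(-0.08), np.float64(0.144)), (263, np.float64(0.498), np.float64(-0.083), np.float64(0.144)), (264, np.float64(0.499), np.float64(-0.085), np.float64(0.145)), (265, np.float64(0.505), np.float64(-0.083), np.float64(0.142))]
194 [(261, np.float64(0.494), np.float64(-0.079), np.float64(0.142)), (262, np.float64(0.496), np.float64(-0.081), np.float64(0.141)), (263, np.float64(0.498), np.float64(-0.082
[... 16952 characters left out ...]
091), np.uint8(63), np.uint8(86), np.uint8(45)), (306, np.float64(0.503), np.float64(-0.076), np.float64(0.091), np.uint8(65), np.uint8(89), np.uint8(49)), (308, np.float64(0.501), np.float64(-0.081), np.float64(0.092), np.uint8(105), np.uint8(141), np.uint8(76)), (310, np.float64(0.5), np.float64(-0.086), np.float64(0.091), np.uint8(125), np.uint8(172), np.uint8(95)), (312, np.float64(0.502), np.float64(-0.094), np.float64(0.082), np.uint8(107), np.uint8(135), np.uint8(89)), (314, np.float64(0.506), np.float64(-0.103), np.float64(0.065), np.uint8(229), np.uint8(235), np.uint8(239)), (316, np.float64(0.506), np.float64(-0.109), np.float64(0.062), np.uint8(210), np.uint8(219), np.uint8(219))]
```

```bash
python3 -m crank '{"steps":[[[1,-0.8,0.8],[0,0,0]],[[1,-0.8,0.8],[0,0,0]],[[1,-0.8,0.2],[0,0,0]],[[1,-0.8,0],[0,0,0]],[[1,-0.8,0],[0,0,0]],[[1,-0.8,0],[0,0,0]],[[1,-0.8,0],[0,0,0]],[[1,-0.8,0],[0,0,0]],[[1,-0.8,0],[0,0,0]],[[1,-0.8,0],[0,0,0]]]}' 60 10
cat > gun.py <<'E'
from h import *
from scipy.optimize import least_squares
from bench import cams,monitor
np.set_printoptions(precision=4,suppress=True,linewidth=150)
E
python3 - <<'E'
from gun import *
c={n:load(n+"0.npz") for n in("scene","top")};
for n in c:
    P=cloud(c[n]);M=masks(c[n])
    d=np.hypot(P[...,0]-.5375,P[...,1]-.3115)
    for nm,zr,R,lim in(("blue",(.09,.145),.0175,.03),("grip",(.158,.192),.013,.022)):
        m=(P[...,2]>zr[0])&(P[...,2]<zr[1])&(d<lim)&(c[n]["z_map"]>0)
        if nm=="blue": m&=M["blue"]
        X=P[m][:,:2]
        s=least_squares(lambda q:np.hypot(*(X-q).T)-R,[.5375,.3115],loss="soft_l1",f_scale=.002)
        print(n,nm,len(X),s.x,"rms",np.sqrt(np.mean(s.fun**2)))
    top=(d<.02)&(P[...,2]>.185); print("top z",np.percentile(P[top][:,2],[50,90]),top.sum(), P[top].mean(0))
    mk=(d>.025)&(d<.06)&(P[...,2]>.085)&(P[...,2]<.16); print("marker",mk.sum(),np.median(P[mk],0),P[mk].max(0))
    bt=(d<.08)&(abs(P[...,2]-.072)<.004)&M["wood"];X=P[bt][:,:2];print("block",len(X),cv2.minAreaRect((X*1000).astype(np.float32)))
    y=M["yellow"]&(np.hypot(P[...,0]-.6,P[...,1]-.35)<.2);print("yellow",np.median(P[y],0),P[y].max(0))
E
```

```text
time: 0.93
ee_pos: [0.4229, 0.3996, 0.2673]
eef_rot: [0.139, 0.99, -0.0, -0.0]
ft_force: [-0.1, 0.9, 0.3]
width: 0.0602
grip_force: 0.0
scene blue 137 [0.5403 0.3116] rms 0.0020688133942642723
scene grip 81 [0.5407 0.3116] rms 0.001970365918723594
top z [0.1924 0.195 ] 34 [0.5362 0.3067 0.1916]
marker 59 [0.5752 0.3165 0.1087] [0.5872 0.3278 0.1292]
block 91 ((537.8750610351562, 308.9960632324219), (126.009033203125, 81.3493881225586), 12.87157917022705)
yellow [0.6459 0.3245 0.125 ] [0.6488 0.3301 0.1436]
top blue 100 [0.5398 0.3145] rms 0.0005844421651672366
top grip 80 [0.5397 0.3143] rms 0.0007067872602845949
top z [0.1948 0.1967] 111 [0.5374 0.3131 0.1938]
marker 23 [0.5812 0.3202 0.1283] [0.5854 0.3312 0.1314]
block 219 ((539.0886840820312, 314.80560302734375), (120.51005554199219, 80.05892944335938), 16.031614303588867)
yellow [0.6497 0.3218 0.0889] [0.7444 0.3439 0.171 ]
```

```bash
python3 -m crank '{"steps":[[[1,-0.74,0],[0,0,0]],[[1,-0.74,0],[0,0,0]],[[1,-0.74,0],[0,0,0]],[[1,-0.74,0],[0,0,0]],[[0.68,-0.5,0],[0,0,0]],[[0,0,0],[0,0,0]],[[0,0,0],[0,0,0]]]}' 60 10
python3 - <<'E'
from gun import *
for n in("scene","top"):
    c=cams.camera(n); cv2.imwrite(f"pics/{n}1.png",c["pixels"]); np.savez(f"{n}1.npz",**c)
a=cv2.resize(cv2.imread("pics/top1.png")[165:245,225:335],None,fx=4,fy=4,interpolation=2)
b=cv2.resize(cv2.imread("pics/scene1.png")[170:250,205:305],None,fx=4,fy=4,interpolation=2)[:, :360]
cv2.imwrite("pics/n1.png",np.hstack([a,b]))
print(monitor.read_state()["ee_pos"])
E
```

```text
time: 1.52
ee_pos: [0.5396, 0.3132, 0.2669]
eef_rot: [0.14, 0.99, -0.0, -0.0]
ft_force: [-0.6, 0.3, -0.3]
width: 0.0601
grip_force: 0.0
[0.5381 0.3154 0.2672]
```

View pics/n1.png

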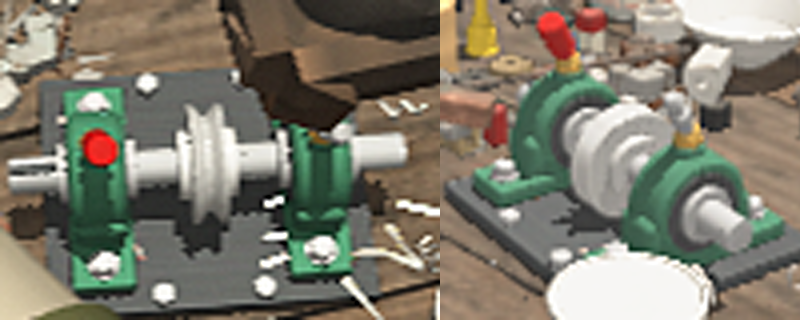

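The top view still shows the cabinet-side obstruction, with only the right edge of the nipple visible at about (311,198). The scene view shows the nipple clearly at (264,196). I'll go down on the gun and fit the nipple meanwhile.

```bash
python3 -m crank '{"steps":[[[0,0,-0.8],[0,0,0]],[[0,0,-0.8],[0,0,0]],[[0,0,-0.8],[0,0,0]],[[0,0,-0.8],[0,0,0]],[[0,0,-0.6],[0,0,0]],[[0,0,-0.4],[0,0,0]],[[0,0,-0.12],[0,0,0]],[[0,0,0],[0,0,0]],[[0,0,0],[0,0,0]]]}' 60 10
cat > nip.py <<'E'
from gun import *
def prof(s): return np.interp(s,[-.001,0,.005,.0085,.0095,.0165,.0175,.028],[.0045,.005,.008,.008,.0068,.0068,.008,.008])
def fit(Xs,az0=np.pi,tilt=True,x0=(.50,-.083,.145)):
    X=np.vstack(Xs)
    def f(q):
        a=np.radians(30);d=np.array([np.sin(a)*np.cos(q[3]),np.sin(a)*np.sin(q[3]),np.cos(a)])
        w=X-q[:3];s=-(w@d);r=np.linalg.norm(w+np.outer(s,d),axis=1)
        # signed distance of a capped profile
        e=r-prof(s); return np.where(s<0,np.hypot(np.maximum(r-.005,0),s),e)
    s=least_squares(f,[*x0,az0],loss="soft_l1",f_scale=.0015)
    return s.x,np.sqrt(np.mean(s.fun**2)),len(X)
def pts(c):
    P=cloud(c);d=np.linalg.norm(P-[.503,-.083,.13],axis=-1)
    S=cv2.cvtColor(c["pixels"],cv2.COLOR_BGR2HSV)[...,1]
    m=(d<.03)&(P[...,2]>.115)&(c["z_map"]>0)&(S<70);return P[m]
E
python3 - <<'E'
from nip import *
S=[pts(load(f"scene{i}.npz")) for i in(0,1)];T=[pts(load(f"top{i}.npz")) for i in(0,1)]
for az in(2.6,3.1,3.6): print("scene",fit(S,az),"both",fit(S+T,az))
print(T[1])
for n in("scene1","top1"):
    c=load(n+".npz");P=cloud(c);M=masks(c)["red"];m=M&(np.linalg.norm(P-[.523,.066,.14],axis=-1)<.03);print(n,"red",P[m].mean(0),m.sum())
    g=masks(c)["green"]&(P[...,2]>.03)&(P[...,2]<.06)&(P[...,0]<.6);
E
```

```text
time: 2.37
ee_pos: [0.5391, 0.315, 0.1605]
eef_rot: [0.139, 0.99, 0.0, 0.0]
ft_force: [0.8, -0.6, 0.3]
width: 0.0596
grip_force: 0.0
scene (array([ 0.5015, -0.0765,  0.143 ,  1.4744]), np.float64(0.0026358469063407475), 108) both (array([ 0.4978, -0.0786,  0.1431,  3.0683]), np.float64(0.001446089548359712), 158)
scene (array([ 0.4978, -0.0796,  0.1431,  3.1325]), np.float64(0.0013099919971631762), 108) both (array([ 0.4978, -0.0786,  0.1431,  3.0683]), np.float64(0.0014460889480908297), 158)
scene (array([ 0.4978, -0.0796,  0.1431,  3.1325]), np.float64(0.0013099918909221745), 108) both (array([ 0.4978, -0.0786,  0.1431,  3.0683]), np.float64(0.0014460894307458331), 158)
[[ 0.5063 -0.0816  0.1425]
 [ 0.5039 -0.0781  0.1436]
 [ 0.5031 -0.0804  0.1442]
 [ 0.5033 -0.0834  0.1418]
 [ 0.5016 -0.0747  0.1445]
 [ 0.5018 -0.0777  0.1422]
 [ 0.4998 -0.0791  0.1464]
 [ 0.5002 -0.0823  0.1434]
 [ 0.5063 -0.0701  0.1289]
 [ 0.5003 -0.072   0.1424]
 [ 0.5    -0.0746  0.1417]
 [ 0.4984 -0.0764  0.1446]
 [ 0.4978 -0.0788  0.1445]
 [ 0.4975 -0.0814  0.1437]
 [ 0.5054 -0.0704  0.1239]
 [ 0.4999 -0.0698  0.1379]
 [ 0.4985 -0.0717  0.1404]
 [ 0.4971 -0.0736  0.1427]
 [ 0.4964 -0.076   0.1429]
 [ 0.4963 -0.0787  0.1415]
 [ 0.4958 -0.0812  0.1412]
 [ 0.4956 -0.0736  0.1394]
 [ 0.4949 -0.0759  0.1398]
 [ 0.4945 -0.0785  0.1394]
 [ 0.4948 -0.0815  0.1366]]
scene1 red [0.5231 0.062  0.1344] 62
top1 red [0.5242 0.07   0.1452] 55
```

```bash
python3 -m crank '{"steps":[[[0,-0.04,-0.08],[0,0,0]],[[0,0,0],[0,0,0]],[[0,0,0],[0,0,0]],[[0,0,0],[0,0,0]],[[0,0,0],[0,0,0]],[[0,0,0],[0,0,0]],[[0,0,0],[0,0,0]],[[0,0,0],[0,0,0]]]}' 20 50
python3 -c "
from bench import monitor
for i in range(3): s=monitor.read_state();print(s['ee_pos'],s['ft_force'],s['width'],s['grip_force'])"
```

```text
time: 3.03
ee_pos: [0.539, 0.3131, 0.1577]
eef_rot: [0.139, 0.99, -0.0, -0.0]
ft_force: [-0.2, -2.0, 1.4]
width: 0.0252
grip_force: 50.0
[0.53900373 0.31310222 0.15766005] [-0.16188094 -2.0370703   1.35091579] 0.025181055607983026 49.960716484838485
[0.53900373 0.31310222 0.15766005] [-0.16188094 -2.0370703   1.35091579] 0.025181055607983026 49.960716484838485
[0.53900373 0.31310222 0.15766005] [-0.16188094 -2.0370703   1.35091579] 0.025181055607983026 49.960716484838485
```

```bash
python3 -m crank '{"steps":[[[0,0,0.4],[0,0,0]],[[0,0,0.7],[0,0,0]],[[0,0,0.8],[0,0,0]],[[0,0,0.8],[0,0,0]],[[0,0,0.8],[0,0,0]],[[0,0,0.8],[0,0,0]],[[0,0,0.8],[0,0,0]],[[0,0,0.8],[0,0,0]],[[0,0,0.8],[0,0,0]],[[0,0,0.8],[0,0,0]]]}'
python3 - <<'E'
from gun import *
c0=load("top0.npz");c1=load("top1.npz");c2=cams.camera("top");cs=cams.camera("scene");np.savez("top2.npz",**c2);np.savez("scene2.npz",**cs)
for c in(c0,c1,c2):
    P=cloud(c);m=(P[...,2]>.35)&(c["z_map"]>0);v,u=np.nonzero(m)
    k=m&(np.arange(512)[None]>240)&(np.arange(384)[:,None]<190)
    print(m.sum(),k.sum(),"lo",np.percentile(P[k],1,0),"hi",np.percentile(P[k],99,0))
print(proj(cs,[[.28,.07,.78],[.3,0,.85],[.4,0,.8]]))
cv2.imwrite("pics/both2.png",np.vstack([cs["pixels"],c2["pixels"]])[::1,::1] if 0 else np.hstack([cv2.resize(cs["pixels"],(400,300)),cv2.resize(c2["pixels"],(400,300))]))
E
```

```text
time: 3.87
ee_pos: [0.5385, 0.3133, 0.3461]
eef_rot: [0.139, 0.99, -0.0, -0.0]
ft_force: [0.7, 1.1, -3.7]
width: 0.0247
grip_force: 50.0
57739 43963 lo [ 0.2797 -0.0381  0.7738] hi [0.3998 0.0815 0.856 ]
102617 43953 lo [ 0.2797 -0.0381  0.7739] hi [0.3998 0.0815 0.856 ]
109706 43963 lo [ 0.2797 -0.0381  0.7739] hi [0.3998 0.0815 0.856 ]
[[ 132.4669 -100.9427]
 [ 158.6826 -153.7823]
 [ 204.9641 -107.5656]]
```

View pics/both2.png

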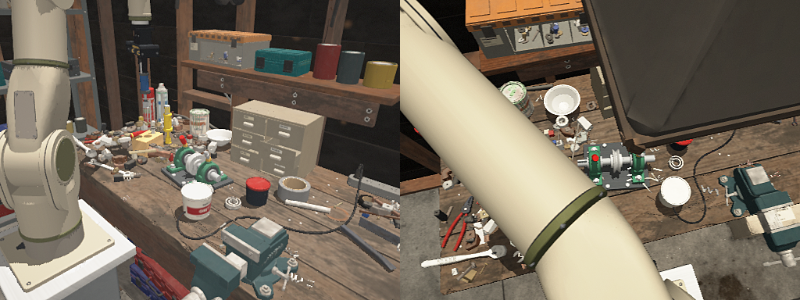

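The arm lifted the gun clear, and the dark occluder is a fixed box hanging above the bench. I'll map its extents and the arm's position before crossing under it.

```bash
python3 - <<'E'
from gun import *
c=load("top0.npz");P=cloud(c)
for v in range(5,190,30): print(v,[tuple(np.round(P[v,u],2).tolist()) for u in range(240,512,45) if P[v,u,2]>.35])
c=load("top2.npz");P=cloud(c);m=P[...,2]>.35
print("arm")
for v in range(5,384,45): print(v,[tuple(np.round(P[v,u],2).tolist()) for u in range(0,400,45) if P[v,u,2]>.35 and not(v<190 and u>240)])
print(monitor.read_state()["joint_positions"])
E
```

```text
5 [(0.41, 0.08, 0.8), (0.38, 0.06, 0.82), (0.35, 0.04, 0.84), (0.33, 0.03, 0.85), (0.32, 0.02, 0.86), (0.32, -0.0, 0.85), (0.32, -0.02, 0.85)]
35 [(0.82, 0.01, 0.38), (0.36, 0.06, 0.82), (0.34, 0.05, 0.83), (0.32, 0.03, 0.84), (0.31, 0.02, 0.85), (0.31, -0.0, 0.84), (0.31, -0.03, 0.84)]
65 [(0.75, 0.03, 0.37), (0.35, 0.07, 0.81), (0.32, 0.05, 0.83), (0.31, 0.04, 0.84), (0.31, 0.02, 0.84), (0.3, -0.01, 0.83), (0.3, -0.03, 0.83)]
95 [(0.33, 0.07, 0.8), (0.31, 0.05, 0.82), (0.3, 0.04, 0.83), (0.3, 0.01, 0.83), (0.3, -0.01, 0.82), (0.29, -0.04, 0.82)]
125 [(0.31, 0.07, 0.8), (0.3, 0.06, 0.81), (0.29, 0.04, 0.82), (0.29, 0.01, 0.81), (0.29, -0.01, 0.81), (0.28, -0.04, 0.8)]
155 [(0.3, 0.08, 0.8), (0.29, 0.06, 0.81), (0.28, 0.04, 0.81), (0.28, 0.01, 0.79), (0.28, -0.02, 0.78)]
185 [(0.28, 0.08, 0.79), (0.28, 0.05, 0.78)]
arm
5 [(0.53, 0.27, 0.74), (1.04, 0.44, 0.36), (0.83, 0.29, 0.5), (0.81, 0.21, 0.5), (0.79, 0.13, 0.5), (0.78, 0.05, 0.5)]
50 [(0.47, 0.27, 0.74), (0.48, 0.24, 0.73), (0.77, 0.23, 0.44), (0.81, 0.15, 0.38), (0.79, 0.06, 0.38)]
95 [(0.43, 0.27, 0.74), (0.42, 0.23, 0.74), (0.42, 0.21, 0.73)]
140 [(0.41, 0.29, 0.71), (0.38, 0.24, 0.74), (0.37, 0.2, 0.74), (0.37, 0.17, 0.73)]
185 [(0.35, 0.25, 0.72), (0.34, 0.21, 0.74), (0.33, 0.17, 0.74), (0.33, 0.15, 0.73)]
230 [(0.31, 0.21, 0.73), (0.3, 0.18, 0.74), (0.29, 0.15, 0.74), (0.29, 0.12, 0.73)]
275 [(0.27, 0.18, 0.73), (0.26, 0.15, 0.74), (0.26, 0.13, 0.73), (0.25, 0.1, 0.73)]
320 [(0.24, 0.16, 0.73), (0.23, 0.13, 0.74), (0.22, 0.11, 0.74), (0.22, 0.08, 0.73)]
365 [(0.21, 0.17, 0.72), (0.2, 0.14, 0.74), (0.2, 0.11, 0.74), (0.19, 0.09, 0.74)]
[-0.7666  0.2959  0.2228  1.258  -0.065   1.5894  0.7374]
```

```bash
python3 -m crank '{"steps":[[[-0.8,0,0],[0,-0.5,0]],[[-0.8,0,0],[0,-1,0]],[[-0.8,0,0],[0,-1,0]],[[-0.8,0,0],[0,-1,0]],[[-0.8,0,0],[0,-1,0]],[[-0.8,0,0],[0,-1,0]],[[-0.4,0,0],[0,-0.5,0]],[[0,0,0],[0,0,0]]]}'
python3 -c "
from bench import monitor
s=monitor.read_state();print(s['joint_positions'],s['ft_force'],s['torque'],s['joint_torque'])"
```

```text
time: 4.63
ee_pos: [0.4047, 0.3142, 0.343]
eef_rot: [0.131, 0.957, 0.036, 0.257]
ft_force: [1.2, 0.7, -4.0]
width: 0.0247
grip_force: 50.0
[-1.01431635 -0.22761544 -0.03708202  1.89629554  0.46939479  1.22988013
  0.14233312] [ 1.18856776  0.66364843 -4.0168828 ] [0.04612464 1.30355845 0.02590215] [ -0.07021501 -30.35507798  -1.5775162  -42.88040042   4.43730935
  -1.54876336  -1.45163175]
```

```bash
python3 -m crank '{"steps":[[[0,-0.5,0],[0,0,0]],[[0,-0.9,0],[0,0,0]],[[0,-0.9,0],[0,0,0]],[[0,-0.9,0],[0,0,0]],[[0,-0.9,0],[0,0,0]],[[0,-0.9,0],[0,0,0]],[[0,-0.9,0],[0,0,0]],[[0,-0.9,0],[0,0,0]],[[0,-0.6,0],[0,0,0]],[[0,0,0],[0,0,0]]]}'
python3 -c "
from bench import monitor
s=monitor.read_state();print(s['joint_positions'],s['ft_force'],s['torque'],s['joint_torque'])"
```

```text
time: 5.47
ee_pos: [0.4091, 0.1472, 0.3461]
eef_rot: [0.138, 0.956, 0.036, 0.254]
ft_force: [0.6, -1.5, -5.0]
width: 0.0246
grip_force: 50.0
[-0.63844831 -0.49780411 -0.05757873  2.07117875  0.32340397  1.17591258
  0.52302116] [ 0.56978127 -1.51447109 -5.0351255 ] [-0.12828439  1.28702916 -0.10439136] [  3.07139106 -10.73846161  -4.21354696 -44.98280525   0.47019096
  -3.2179264    1.5470311 ]
```

```bash
python3 -m crank '{"steps":[[[0.7,-0.5,0],[0,0,0]],[[0.8,-1,0],[0,0,0]],[[0.8,-1,0],[0,0,0]],[[0.5,-1,0],[0,0,0]],[[0,-1,0],[0,0,0]],[[0,-1,0],[0,0,0]],[[0,-1,0],[0,0,0]],[[0,-1,0],[0,0,0]],[[0,-1,0],[0,0,0]],[[0,-0.4,0],[0,0,0]]]}'
python3 -c "
from bench import monitor
s=monitor.read_state();print(s['joint_positions'],s['ft_force'],s['torque'],s['joint_torque'])"
```

```text
time: 6.3
ee_pos: [0.4775, -0.0743, 0.3455]
eef_rot: [0.136, 0.957, 0.036, 0.254]
ft_force: [-0.8, -0.4, -4.4]
width: 0.0249
grip_force: 50.0
[-0.38599707 -0.48863718  0.32237442  2.03721421  0.20517124  1.05547327
  1.17496133] [-0.83304629 -0.37543612 -4.40167808] [-0.00298652  1.29391088  0.06136364] [ -0.1142946   -8.47086132  -8.68247956 -44.90874052  -0.07623092
  -3.62277746   0.43432974]
```

```bash
python3 -m crank '{"steps":[[[0,0,-0.4],[0,0,0]],[[-0.2,0,-0.5],[0,0,0]],[[-0.4,0,-0.5],[0,0,0]],[[-0.6,0,-0.4],[0,0,0]],[[-0.6,0,0],[0,0,0]],[[-0.6,0,0],[0,0,0]],[[-0.3,0,0],[0,0,0]],[[0,0,0],[0,0,0]],[[0,0,0],[0,0,0]]]}'
python3 - <<'E'
from nip import *
s=monitor.read_state();print(s['joint_positions'],s['ee_pos'],s['eef_rot'])
for n in("scene","top"):
    c=cams.camera(n);np.savez(n+"3.npz",**c);cv2.imwrite(f"pics/{n}3.png",c["pixels"])
a=cv2.resize(cv2.imread("pics/scene3.png")[90:240,190:320],None,fx=4,fy=4,interpolation=2);cv2.imwrite("pics/z3.png",a)
E
```

```text
time: 7.05
ee_pos: [0.4387, -0.0735, 0.3089]
eef_rot: [0.135, 0.957, 0.036, 0.254]
ft_force: [-0.3, -0.5, -4.3]
width: 0.0248
grip_force: 50.0
[ 0.2797 -0.4977 -0.1157  2.1457 -0.165   0.9824  1.5102] [ 0.4387 -0.0735  0.3089] [0.135  0.9571 0.0364 0.2538]
```

View pics/z3.png

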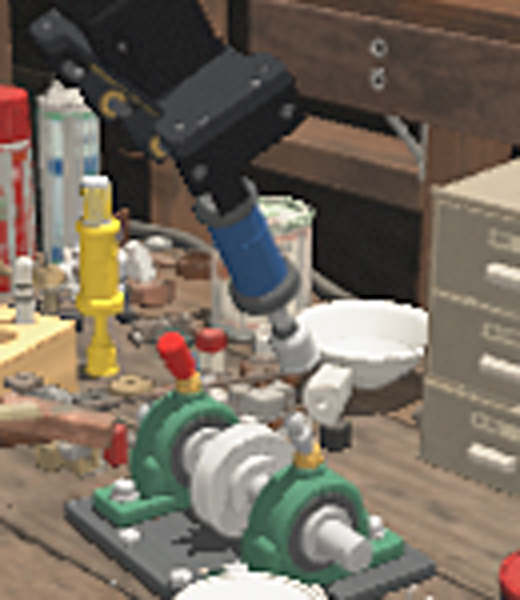

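The view is clear: the gun is tilted in line above the nipple, with the coupler at about (264,175) and the nipple tip at about (265,196). Now I'll compare the gun axis with the nipple in the same camera.

```bash
cat > axis.py <<'E'
from nip import *
from scipy.spatial.transform import Rotation as R
def cyl(X,rad,p0,d0):
    e1=np.cross(d0,[0,1,0]);e1/=np.linalg.norm(e1);e2=np.cross(d0,e1)
    def ax(q): d=d0+q[2]*e1+q[3]*e2; return p0+q[0]*e1+q[1]*e2,d/np.linalg.norm(d)
    def f(q):
        p,d=ax(q);w=X-p;return np.linalg.norm(w-np.outer(w@d,d),axis=1)-rad
    s=least_squares(f,np.zeros(4),loss="soft_l1",f_scale=.0015);return *ax(s.x),np.sqrt(np.mean(s.fun**2)),len(X)
def gunaxis(c,s):
    z=-R.from_quat(s["eef_rot"]).as_matrix()[:,2];g0=s["ee_pos"]-.0857*z # gun origin
    P=cloud(c);w=P-g0;t=w@z;r=np.linalg.norm(w-t[...,None]*z,axis=-1)
    ok=c["z_map"]>0
    m=ok&(t>.016)&(t<.073)&(r<.024)&masks(c)["blue"]
    p,d,e,n=cyl(P[m],.0175,g0,z)
    m2=ok&(t>-.06)&(t<-.035)&(r<.022);X=P[m2]     # coupler
    p2,d2,e2,n2=cyl(X,.016,g0-.045*z,z) if m2.sum()>15 else (None,)*3+(0,)
    return dict(g0=g0,z=z,p=p,d=d,e=e,n=n,pc=p2,ec=e2,nc=n2)
E
python3 - <<'E'
from axis import *
s=monitor.read_state()
for n,tip in(("scene",[.4978,-.0796,.1431]),("top",[.4978,-.0776,.1431])):
    c=load(n+"3.npz")
    try:
        g=gunaxis(c,s);print(n,g)
        print(" barrel-fit p-g0 at tip level: miss",[ (q+((np.array(tip)-q)@d)*d)-tip for q,d in((g["p"],g["d"]),(g["p"],g["z"]),(g["g0"],g["z"]))])
        if g["nc"]: q=g["pc"];d=g["z"];print(" coupler miss",(q+((np.array(tip)-q)@d)*d)-tip)
    except Exception as x: print(n,x)
    print(" nip refit",fit([pts(c)]) if len(pts(c))>10 else len(pts(c)))
E
```

```text
scene {'g0': array([ 0.4818, -0.0712,  0.235 ]), 'z': array([-0.4966, -0.0041,  0.868 ]), 'p': array([ 0.4809, -0.0733,  0.2345]), 'd': array([-0.4938, -0.0125,  0.8695]), 'e': np.float64(0.0011844590124015211), 'n': 230, 'pc': array([ 0.504 , -0.0705,  0.1959]), 'ec': np.float64(0.002146438271566459), 'nc': 93}
 barrel-fit p-g0 at tip level: miss [array([0.0264, 0.0074, 0.0151]), array([0.0266, 0.0067, 0.0153]), array([0.0276, 0.0087, 0.0158])]
 coupler miss [0.0274 0.0092 0.0157]
 nip refit (array([ 0.4978, -0.0815,  0.1424,  3.3154]), np.float64(0.0016634668237125183), 52)
top {'g0': array([ 0.4818, -0.0712,  0.235 ]), 'z': array([-0.4966, -0.0041,  0.868 ]), 'p': array([ 0.4797, -0.0719,  0.2338]), 'd': array([-0.4533,  0.0317,  0.8908]), 'e': np.float64(0.0001905290250797381), 'n': 9, 'pc': None, 'ec': None, 'nc': 0}
 barrel-fit p-g0 at tip level: miss [array([0.0224, 0.0029, 0.0113]), array([0.0255, 0.006 , 0.0146]), array([0.0276, 0.0067, 0.0158])]
 nip refit 4
```

```bash
python3 -m crank '{"steps":[[[0,0,-0.3],[-0.2,0,0]],[[-0.1,-0.07,-0.3],[0,0,0]],[[-0.15,0,-0.3],[0,0,0]],[[-0.2,0,-0.25],[0,0,0]],[[-0.18,0,-0.19],[0,0,0]],[[0,0,0],[0,0,0]],[[0,0,0],[0,0,0]]]}'
cat > rep.py <<'E'
from axis import *
import sys
tip=np.array([.499,-.078,.1435]);zn=np.array([-.4996,.0175,.866])
S=[monitor.read_state()]
s=S[0];z=-R.from_quat(s["eef_rot"]).as_matrix()[:,2];w=s["ee_pos"]-.1272*z-tip
print("q",s["joint_positions"],"gunz",z,"angle",np.degrees(np.arccos(z@zn)))
d=w@zn;print("seat offset along",d,"lateral of seat",w-d*zn,"F along",s["ft_force"]@zn,"F",s["ft_force"],"M",s["torque"])
E
python3 rep.py
```

```text
time: 7.73
ee_pos: [0.4332, -0.0763, 0.2764]
eef_rot: [0.131, 0.958, 0.03, 0.254]
ft_force: [-2.5, 2.6, 2.2]
width: 0.025
grip_force: 50.0
q [ 0.3743 -0.4997 -0.1846  2.2104 -0.2161  0.9211  1.5749] gunz [-0.4935  0.0094  0.8697] angle 0.9119798067982045
seat offset along 0.020851941660993217 lateral of seat [0.0074 0.0001 0.0043] F along 3.187852721794261 F [-2.4989  2.5815  2.1873] M [0.5746 1.1482 0.2804]
```

```bash
python3 -m crank '{"steps":[[[0,0,0.3],[0,0,0]],[[0,0,0.1],[0,0,0]],[[-0.1,0,0],[0,0,0]],[[-0.1,0,0],[0,0,0]],[[-0.1,0,0],[0,0,0]],[[-0.1,0,0],[0,0,0]],[[0,0,0],[0,0,0]],[[0,0,0],[0,0,0]],[[0,0,0],[0,0,0]]]}'
python3 rep.py
```

```text
time: 8.48
ee_pos: [0.4309, -0.0789, 0.2841]
eef_rot: [0.131, 0.959, 0.03, 0.249]
ft_force: [-0.1, 0.9, -4.7]
width: 0.0248
grip_force: 49.9
q [ 0.3865 -0.4999 -0.183   2.1917 -0.2195  0.9499  1.5857] gunz [-0.4862  0.0076  0.8738] angle 1.2499354245922902
seat offset along 0.028602085612619184 lateral of seat [ 0.008  -0.0024  0.0047] F along -4.024123461681015 F [-0.1371  0.8871 -4.7438] M [ 0.0456  1.1976 -0.0263]
```

The arm is stopped by joint 2's lower limit. I'll identify the kinematics from the logged states to find a reachable configuration; the yaw about the gun axis and the elbow swing are both free.

```bash
cat > kin.py <<'E'
import numpy as np,itertools
from scipy.optimize import least_squares
from scipy.spatial.transform import Rotation as R
D=[([-1.31461,.33279,-.0647,1.46083,.02162,1.34991,-.08849],[.1719,.6005,.2219],[.1389,.9903,-.0006,0]),
([-.7666,.2959,.2228,1.258,-.065,1.5894,.7374],[.5385,.3133,.3461],[.139,.99,0,0]),
([-1.01432,-.22762,-.03708,1.8963,.46939,1.22988,.14233],[.4047,.3142,.343],[.131,.957,.036,.257]),
([-.63845,-.4978,-.05758,2.07118,.3234,1.17591,.52302],[.4091,.1472,.3461],[.138,.956,.036,.254]),
([-.386,-.48864,.32237,2.03721,.20517,1.05547,1.17496],[.4775,-.0743,.3455],[.136,.957,.036,.254]),
([.2797,-.4977,-.1157,2.1457,-.165,.9824,1.5102],[.4387,-.0735,.3089],[.135,.957,.036,.254]),
([.3743,-.4997,-.1846,2.2104,-.2161,.9211,1.5749],[.4332,-.0763,.2764],[.131,.958,.03,.254]),
([.3865,-.4999,-.183,2.1917,-.2195,.9499,1.5857],[.4309,-.0789,.2841],[.131,.959,.03,.249])]
def fk(q,p,s):
    # p: h, (a,d) after joints; offsets in x only
    T=np.zeros(3);M=R.identity();h,L1,L2,L3,a1,a3,a5,a6,psi,b0=p
    M=M*R.from_euler("z",s[0]*q[0]+b0);T=T+M.apply([a1,0,h])
    M=M*R.from_euler("y",q[1])*R.from_euler("z",s[1]*q[2]);T=T+M.apply([a3,0,L1])
    M=M*R.from_euler("y",q[3]);T=T+M.apply([a5,0,0]);M=M*R.from_euler("z",s[2]*q[4]);T=T+M.apply([0,0,L2])
    M=M*R.from_euler("y",q[5]);M6=M;M=M*R.from_euler("z",s[3]*q[6]+psi);T=T+M6.apply([a6,0,L3]);return T,M
def res(p,s):
    o=[]
    for q,x,r in D:
        T,M=fk(q,p,s);o+=list((T-x)/.002)+list((M.inv()*R.from_quat(r)).as_rotvec()/.005)
    return np.array(o)
if __name__=="__main__":
    best=None
    for s in itertools.product((-1,1),repeat=4):
        for psi in(0,1.57,3.14,-1.57):
            f=least_squares(res,[.35,.42,.42,.35,0,0,0,0,psi,0],args=(s,),loss="soft_l1")
            if best is None or f.cost<best[0]: best=(f.cost,s,f.x)
    print(best[0],best[1],np.round(best[2],4));print(np.round(res(best[2],best[1]).reshape(-1,6),1))
    np.savez("kin.npz",p=best[2],s=best[1])
E
python3 kin.py
```

```text
88.51632479764845 (-1, -1, -1, -1) [ 3.6100e-01  4.6800e-01  4.8480e-01  3.7130e-01  1.4700e-02  1.6000e-03
  1.0440e-01 -4.0000e-04  1.5004e+00 -7.9200e-02]
[[ 0.6 -3.3  0.5 -0.  -0.  -1.8]
 [ 8.9  0.8 -0.9  0.8  0.7 -1.7]
 [-2.4 -5.3  0.8 -7.7  1.8  0.4]
 [-1.1  1.4 -0.6 -7.8  2.   0.3]
 [-1.6 11.6  2.1 -7.5  1.9  0.4]
 [ 4.2  1.9 -0.4 -7.5  1.8  0.3]
 [ 1.4  0.9 -0.1 -7.7  1.5  0.4]
 [ 2.4  0.7 -0.3 -7.5  1.8  0.3]]
```

```bash
cat > kin2.py <<'E'
from kin import *
def fk(q,p):
    h,L1,L2,L3,a1,a3,a5,a6,psi,y2,y4,y6,o1,o3,o5=p
    M=R.from_euler("z",-q[0]+o1);T=M.apply([a1,y2,h])
    M=M*R.from_euler("y",q[1])*R.from_euler("z",-q[2]+o3);T=T+M.apply([a3,y4,L1])
    M=M*R.from_euler("y",q[3]);T=T+M.apply([a5,0,0]);M=M*R.from_euler("z",-q[4]+o5);T=T+M.apply([0,y6,L2])
    M=M*R.from_euler("y",q[5]);T=T+M.apply([a6,0,L3]);return T,M*R.from_euler("z",-q[6]+psi)
def res(p):
    o=[]
    for q,x,r in D:
        T,M=fk(q,p);o+=list((T-x)/.002)+list((M.inv()*R.from_quat(r)).as_rotvec()/.005)
    return np.array(o+list(np.array(p[4:8])/.2)+list(np.array(p[9:])/.2))
if __name__=="__main__":
    f=least_squares(res,[.36,.47,.48,.37,0,0,.1,0,1.5,0,0,0,0,0,0],loss="soft_l1")
    np.set_printoptions(suppress=True,precision=4,linewidth=140)
    print(f.cost,f.x);print(np.round(f.fun[:48].reshape(-1,6),1));np.save("kin2.npy",f.x)
E
python3 kin2.py
```

```text
0.7060618084445867 [ 0.2553  0.4482  0.4841  0.3545  0.001  -0.0018 -0.0035 -0.0055  1.5713 -0.0222 -0.0213 -0.0022  0.0002  0.0002 -0.0003]
[[ 0.  -0.1 -0.3 -0.   0.  -0. ]
 [-0.   0.2  0.2  0.8  0.6  0. ]
 [ 0.  -0.   0.1  0.  -0.1 -0. ]
 [-0.1 -0.  -0.1 -0.1  0.2 -0.1]
 [-0.1 -0.   0.2  0.1 -0.   0. ]
 [-0.   0.  -0.   0.1 -0.1 -0. ]
 [ 0.1 -0.1  0.1 -0.1 -0.2  0. ]
 [ 0.  -0.1 -0.   0.   0.1  0. ]]
```

```bash
cat > ik.py <<'E'
from kin2 import *
np.set_printoptions(suppress=True,precision=3,linewidth=150)
p=np.load("kin2.npy")
lo=np.array([-2.6,-.5,-1.47,.16,-1.27,.06,-2.6]);hi=np.array([2.6,2.12,1.34,2.42,4.41,2.06,2.6])
tip=np.array([.499,-.078,.1435]);zn=np.array([-.4996,.0175,.866]);zn/=np.linalg.norm(zn)
def ik(x,j3,q0,rz=None):
    # free yaw: only tool axis
    def f(v):
        q=np.array([v[0],v[1],j3,v[2],v[3],v[4],0]);T,M=fk(q,p);e=M.apply([0,0,1])+zn
        return np.r_[(T-x)/.001,e/.005]
    s=least_squares(f,q0);v=s.x;return np.array([v[0],v[1],j3,v[2],v[3],v[4]]),s.cost
if __name__=="__main__":
  for d in(.05,.025,0):
    x=tip+(.1272+d)*zn;print("d",d,x)
    for sg in(1,-1):
        q0=[.38,-.5,2.2,-.2,.95]
        for k in range(0,13):
            q,c=ik(x,-.18+sg*k*.1,q0);q0=[q[0],q[1],q[3],q[4],q[5]]
            ok=c<1e-3 and (q>=lo[:6]+.01).all() and (q<=hi[:6]-.01).all()
            if ok or k%4==0: print(ok,q,round(c,4))
E
python3 ik.py
```

```text
d 0.05 [ 0.41  -0.075  0.297]
False [ 0.388 -0.575 -0.18   2.21  -0.222  0.989] 0.0
False [-0.274 -0.649  0.22   2.231  0.211  1.03 ] 0.0
False [-1.26  -1.075  0.62   2.192  0.868  1.521] 133.7883
False [-1.209 -0.645  1.02   1.893  0.412  1.428] 4626.3953
False [ 0.388 -0.575 -0.18   2.21  -0.222  0.989] 0.0
False [ 1.097 -0.673 -0.58   2.187 -0.667  1.12 ] 0.0
False [ 1.889 -0.817 -0.98   1.999 -0.984  1.535] 1211.0557
False [ 1.908 -0.305 -1.38   1.752 -0.496  1.454] 5262.5328
d 0.025 [ 0.423 -0.075  0.275]
False [ 0.366 -0.536 -0.18   2.235 -0.21   0.923] 0.0
False [-0.249 -0.603  0.22   2.256  0.194  0.958] 0.0
False [-1.284 -1.121  0.62   2.26   0.947  1.503] 4.9966
False [-1.223 -0.681  1.02   1.953  0.48   1.358] 3757.447
False [ 0.366 -0.536 -0.18   2.235 -0.21   0.923] 0.0
False [ 1.014 -0.614 -0.58   2.213 -0.62   1.023] 0.0
False [ 1.863 -0.866 -0.98   2.07  -1.05   1.47 ] 675.3915
False [ 1.896 -0.324 -1.38   1.806 -0.527  1.371] 4468.9398
d 0 [ 0.435 -0.076  0.254]
False [ 0.346 -0.491 -0.18   2.257 -0.198  0.856] 0.0
False [-0.228 -0.553  0.22   2.278  0.177  0.886] 0.0
False [-0.993 -0.886  0.62   2.293  0.765  1.191] 0.0
False [-1.239 -0.721  1.02   2.016  0.561  1.29 ] 2904.229
False [ 0.346 -0.491 -0.18   2.257 -0.198  0.856] 0.0
False [ 0.945 -0.554 -0.58   2.235 -0.575  0.932] 0.0
False [ 1.836 -0.918 -0.98   2.142 -1.125  1.411] 254.4445
False [ 1.883 -0.345 -1.38   1.861 -0.565  1.285] 3672.3422
```

```bash
cat > plan.py <<'E'
import ik
from ik import *
tip=ik.tip; zn0=ik.zn.copy(); az=np.arctan2(zn0[1],zn0[0])
def zt(t): a=np.radians(t);return np.array([np.sin(a)*np.cos(az),np.sin(a)*np.sin(az),np.cos(a)])
if __name__=="__main__":
  for d in(.05,.035,.025,.015,.008,0,-.02):
    m=tip+(d-.0205)*zn0
    for t in(30,29,28,27,26,25,23):
        ik.zn=zt(t);x=m+.1477*ik.zn
        b=max((ik.ik(x,j3,[.38,-.5,2.2,-.2,.95])[0] for j3 in np.arange(-.4,.21,.1)),key=lambda q:q[1])
        if b[1]>-.496 or t==30: print("d",d,"tilt",t,"TCP",x,b)
        if b[1]>-.496: break
E
python3 plan.py
```

```text
Traceback (most recent call last):
  File "plan.py", line 3, in <module>
    tip=ik.tip; zn0=ik.zn.copy(); az=np.arctan2(zn0[1],zn0[0])
        ^^^^^^
AttributeError: 'function' object has no attribute 'tip'
```

```bash
sed -i 's/^import ik$//; s/^from ik import \*/import ik\nimport numpy as np\nnp.set_printoptions(suppress=True,precision=3,linewidth=150)/' plan.py; python3 plan.py
```

```text
d 0.05 tilt 30 TCP [ 0.41  -0.075  0.297] [ 0.42  -0.576 -0.2    2.209 -0.242  0.991]
d 0.05 tilt 25 TCP [ 0.422 -0.075  0.303] [ 0.387 -0.477 -0.2    2.115 -0.179  1.068]
d 0.035 tilt 30 TCP [ 0.418 -0.075  0.284] [ 0.405 -0.552 -0.2    2.224 -0.234  0.951]
d 0.035 tilt 27 TCP [ 0.425 -0.075  0.288] [ 0.387 -0.494 -0.2    2.167 -0.195  0.999]
d 0.025 tilt 30 TCP [ 0.423 -0.075  0.275] [ 0.396 -0.536 -0.2    2.234 -0.229  0.924]
d 0.025 tilt 27 TCP [ 0.43  -0.076  0.279] [ 0.379 -0.478 -0.2    2.176 -0.19   0.973]
d 0.015 tilt 30 TCP [ 0.428 -0.076  0.267] [ 0.387 -0.519 -0.2    2.243 -0.224  0.897]
d 0.015 tilt 28 TCP [ 0.432 -0.076  0.269] [ 0.376 -0.481 -0.2    2.205 -0.197  0.931]
d 0.008 tilt 30 TCP [ 0.431 -0.076  0.261] [ 0.381 -0.506 -0.2    2.249 -0.22   0.878]
d 0.008 tilt 29 TCP [ 0.434 -0.076  0.262] [ 0.376 -0.487 -0.2    2.23  -0.207  0.895]
d 0 tilt 30 TCP [ 0.435 -0.076  0.254] [ 0.374 -0.491 -0.2    2.256 -0.216  0.857]
d -0.02 tilt 30 TCP [ 0.445 -0.076  0.236] [ 0.359 -0.453 -0.2    2.271 -0.205  0.802]
```

```bash
cat > rep.py <<'E'
from axis import *
np.set_printoptions(suppress=True,precision=4,linewidth=150)
tip=np.array([.499,-.078,.1435]);zn=np.array([-.4996,.0175,.866])
s=monitor.read_state();z=-R.from_quat(s["eef_rot"]).as_matrix()[:,2]
print("t",s["time"],"j2",s["joint_positions"][1],"gunz",z,"tilt",np.degrees(np.arccos(z[2])))
for k,o in(("seat",.1272),("mouth",.1477)):
    w=s["ee_pos"]-o*z-tip;d=w@zn;l=w-d*zn;print(k,"along",d,"lat in-plane(+x)",l@[.866,0,.5],"lat y",l[1])
F=s["ft_force"]-[0,0,-4.3];print("F-weight along",F@zn,"inplane",F@[.866,0,.5],"y",F[1],"M",s["torque"])
E
python3 -m crank '{"steps":[[[0,0.1,0.1],[0,0.25,0]],[[0,0,0],[0,0.25,0]],[[-0.08,0,0],[0,0,0]],[[0,0,0],[0,0,0]],[[0,0,0],[0,0,0]]]}'; python3 rep.py
```

```text
time: 8.9
ee_pos: [0.4288, -0.0765, 0.2865]
eef_rot: [0.132, 0.964, 0.027, 0.228]
ft_force: [-0.6, -0.3, -4.5]
width: 0.0248
grip_force: 49.9
t 8.9 j2 -0.4750350125405454 gunz [-0.4478  0.0075  0.8941] tilt 26.60694750912553
seat along 0.031943028332260724 lat in-plane(+x) 0.0031157103595144744 lat y -3.330705437535177e-05
mouth along 0.011481046966557292 lat in-plane(+x) 0.0019081376423502247 lat y 0.00017011155653957937
F-weight along 0.11368626578022631 inplane -0.6247643274673629 y -0.3407942513536648 M [0.0664 1.0743 0.0086]
```

```bash
python3 - <<'E'
from axis import *
s=monitor.read_state();c=cams.camera("scene");np.savez("scene4.npz",**c)
g=gunaxis(c,s);print({k:v for k,v in g.items()})
for tip in([.4978,-.0796,.1431],):
    for q,d in((g["p"],g["d"]),(g["pc"],g["z"]),(g["g0"],g["z"])):
        if q is not None: print("axis minus tip",(q+((np.array(tip)-q)@d)*d)-tip)
a=cv2.resize(c["pixels"][120:225,215:315],None,fx=5.5,fy=5.5,interpolation=2);cv2.imwrite("pics/z4.png",a)
E
```

```text
{'g0': array([ 0.4672, -0.0772,  0.2098]), 'z': array([-0.4478,  0.0075,  0.8941]), 'p': array([ 0.467 , -0.0778,  0.2098]), 'd': array([-0.4463,  0.0091,  0.8948]), 'e': np.float64(0.0011206941073824955), 'n': 227, 'pc': array([ 0.4888, -0.0748,  0.1703]), 'ec': np.float64(0.002174797747664746), 'nc': 96}
axis minus tip [0.002  0.0011 0.001 ]
axis minus tip [0.0038 0.0046 0.0018]
axis minus tip [0.0022 0.0019 0.0011]
```

View pics/z4.png

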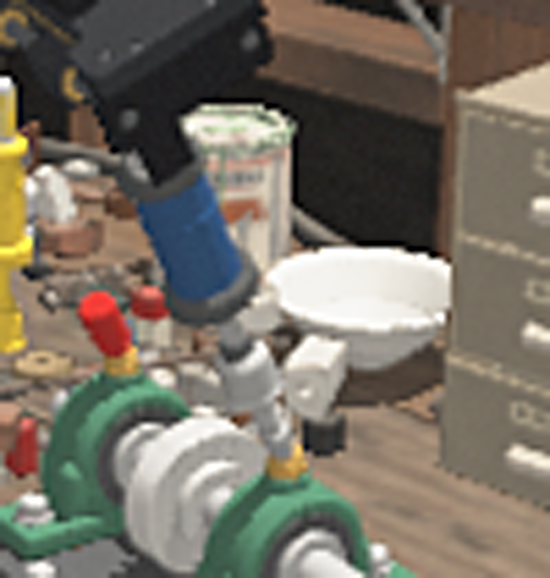

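The coupler's mouth sits just above the nipple tip, at about (261,192) versus (264,195), possibly 1–2 px to the left. I'll check that with row midpoints.

```bash
python3 - <<'E'
from axis import *
s=monitor.read_state();c=load("scene4.npz");c0=load("scene0.npz");c1=load("scene1.npz")
tip=np.array([.499,-.078,.1435]);zn=np.array([-.4996,.0175,.866])
z=-R.from_quat(s["eef_rot"]).as_matrix()[:,2];g0=s["ee_pos"]-.0857*z
def rows(c,p,d,rmax,t0,t1,vs):
    P=cloud(c);w=P-p;t=w@d;r=np.linalg.norm(w-t[...,None]*d,axis=-1);m=(c["z_map"]>0)&(r<rmax)&(t>t0)&(t<t1)
    L=np.array([proj(c,p+k*d)[0] for k in np.linspace(t0-.02,t1+.02,60)])
    for v in vs:
        u=np.nonzero(m[v])[0]
        if len(u): print(v,"cols",u.min(),u.max(),"mid",(u.min()+u.max())/2,"axis predicted",round(np.interp(v,L[:,1],L[:,0]),2))
print("coupler/tube+barrel");rows(c,g0,z,.026,-.065,.075,range(152,196,2))
for q in(c0,c1): print("nipple");rows(q,tip,zn,.014,-.03,.003,range(191,204))
E
```

```text
coupler/tube+barrel
152 cols 251 252 mid 251.5 axis predicted 241.26
154 cols 248 253 mid 250.5 axis predicted 241.26
156 cols 239 254 mid 246.5 axis predicted 241.26
158 cols 240 254 mid 247.0 axis predicted 241.26
160 cols 241 255 mid 248.0 axis predicted 241.26
162 cols 242 256 mid 249.0 axis predicted 241.26
164 cols 243 257 mid 250.0 axis predicted 241.26
166 cols 244 260 mid 252.0 axis predicted 241.26
168 cols 245 261 mid 253.0 axis predicted 241.26
170 cols 245 262 mid 253.5 axis predicted 241.26
172 cols 244 261 mid 252.5 axis predicted 241.26
174 cols 245 260 mid 252.5 axis predicted 241.26
176 cols 246 258 mid 252.0 axis predicted 241.26
178 cols 247 258 mid 252.5 axis predicted 241.26
180 cols 255 260 mid 257.5 axis predicted 241.26
182 cols 254 263 mid 258.5 axis predicted 241.26
184 cols 254 264 mid 259.0 axis predicted 241.26
186 cols 254 264 mid 259.0 axis predicted 241.26
188 cols 255 266 mid 260.5 axis predicted 241.26
190 cols 256 266 mid 261.0 axis predicted 241.26
192 cols 256 264 mid 260.0 axis predicted 241.26
194 cols 259 260 mid 259.5 axis predicted 241.26
ni
[... 389 characters left out ...]
 259.06
200 cols 263 268 mid 265.5 axis predicted 259.06
201 cols 263 267 mid 265.0 axis predicted 259.06
202 cols 264 266 mid 265.0 axis predicted 259.06
nipple
192 cols 263 263 mid 263.0 axis predicted 259.06
193 cols 261 265 mid 263.0 axis predicted 259.06
194 cols 261 265 mid 263.0 axis predicted 259.06
195 cols 261 266 mid 263.5 axis predicted 259.06
196 cols 261 266 mid 263.5 axis predicted 259.06
197 cols 262 267 mid 264.5 axis predicted 259.06
198 cols 262 267 mid 264.5 axis predicted 259.06
199 cols 262 268 mid 265.0 axis predicted 259.06
200 cols 263 268 mid 265.5 axis predicted 259.06
201 cols 263 267 mid 265.0 axis predicted 259.06
202 cols 264 265 mid 264.5 axis predicted 259.06
```

```bash
python3 -m crank '{"steps":[[[0.06,0,-0.14],[0,0,0]],[[0.06,0,-0.14],[0,0,0]],[[0.06,0,-0.14],[0,0,0]],[[0.06,0,-0.12],[0,-0.1,0]],[[0,0,0],[0,0,0]],[[0,0,0],[0,0,0]]]}'; python3 rep.py
```

```text
time: 9.45
ee_pos: [0.4347, -0.0763, 0.2728]
eef_rot: [0.131, 0.963, 0.028, 0.232]
ft_force: [0.0, 0.3, -4.3]
width: 0.0253
grip_force: 49.9
t 9.45 j2 -0.4609656408034437 gunz [-0.4551  0.0074  0.8904] tilt 27.074868892275965
seat along 0.01707312505772783 lat in-plane(+x) 0.0024424142111993986 lat y 0.00041493793414065474
mouth along -0.0033980077988970707 lat in-plane(+x) 0.0014020645619372283 lat y 0.0006214523839472459
F-weight along 8.045849883966515e-05 inplane 0.01436031603579782 y 0.3018975191395401 M [-0.0266  1.1544  0.0112]
```

```bash
python3 -m crank '{"steps":[[[0,0,-0.1],[0,-0.07,0]],[[-0.01,0,-0.1],[0,-0.07,0]],[[-0.01,0,-0.1],[0,-0.07,0]],[[0,0,-0.1],[0,-0.07,0]],[[0,0,0],[0,0,0]],[[0,0,0],[0,0,0]]]}'; python3 rep.py
```

```text
time: 9.95
ee_pos: [0.4342, -0.0767, 0.2629]
eef_rot: [0.131, 0.96, 0.029, 0.244]
ft_force: [0.4, -2.4, -4.5]
width: 0.0248
grip_force: 50.0
t 9.95 j2 -0.4764622533188424 gunz [-0.4771  0.008   0.8788] tilt 28.501131805467576
seat along 0.008677257883145793 lat in-plane(+x) 0.00022164253150246577 lat y 0.0001351755111646082
mouth along -0.011813546016349086 lat in-plane(+x) -0.00030893002925612753 lat y 0.0003291580139883081
F-weight along -0.39945103594389764 inplane 0.20809282572712756 y -2.4032268600256264 M [-0.8862  1.1954 -0.4663]
```

```bash
python3 -m crank '{"steps":[[[-0.01,-0.04,-0.06],[0,-0.08,0]],[[-0.02,0,-0.08],[0,-0.1,0]],[[-0.02,0,-0.08],[0,-0.12,0]],[[0,0,0],[0,0,0]],[[0,0,0],[0,0,0]]]}'; python3 rep.py
```

```text
time: 10.37
ee_pos: [0.4326, -0.0772, 0.2566]
eef_rot: [0.131, 0.957, 0.031, 0.256]
ft_force: [4.5, -1.8, -10.4]
width: 0.0247
grip_force: 50.0
t 10.3667 j2 -0.4953166311255796 gunz [-0.4989  0.0072  0.8666] tilt 29.93313605678777
seat along 0.003949943164166048 lat in-plane(+x) -0.0010769582705314384 lat y -0.00021226839539454365
mouth along -0.0165475555559432 lat in-plane(+x) -0.0010949692081298416 lat y -1.623077199326055e-06
F-weight along -7.585500111613822 inplane 0.8640973930501814 y -1.8074537796164192 M [-0.5475  1.0437 -0.3398]
```

```bash
python3 -m crank '{"steps":[[[0.05,-0.03,-0.07],[0,0,0]],[[0.05,0,-0.08],[0,0,0]],[[0.04,0,-0.07],[0,0,0]],[[0,0,0],[0,0,0]],[[0,0,0],[0,0,0]]]}'; python3 rep.py
```

```text
time: 10.78
ee_pos: [0.4373, -0.0782, 0.2534]
eef_rot: [0.131, 0.957, 0.031, 0.258]
ft_force: [-6.8, -0.3, 4.6]
width: 0.0249
grip_force: 50.0
t 10.7833 j2 -0.48236109026879076 gunz [-0.5015  0.0078  0.8651] tilt 30.101012393009615
seat along -0.0011462791532769535 lat in-plane(+x) 0.001740578781672252 lat y -0.001204920540929397
mouth along -0.021643858498646956 lat in-plane(+x) 0.001782486323985271 lat y -0.0010058321870366825
F-weight along 11.095292979914435 inplane -1.4554637305669038 y -0.3253787750839608 M [-0.1876  1.7891 -0.094 ]
```

```bash
python3 -m crank '{"steps":[[[0.06,0,-0.13],[0,0,0]],[[0.06,0,-0.13],[0,0,0]],[[0.07,0,-0.13],[0,0,0]],[[0.07,0,-0.12],[0,0,0]],[[0,0,0],[0,0,0]],[[0,0,0],[0,0,0]]]}'; python3 rep.py
```

```text
time: 11.28
ee_pos: [0.4441, -0.0784, 0.2413]
eef_rot: [0.131, 0.957, 0.031, 0.258]
ft_force: [-10.4, -1.3, 9.2]
width: 0.025
grip_force: 50.0
t 11.2833 j2 -0.4568510574495592 gunz [-0.5024  0.0081  0.8646] tilt 30.16026447713887
seat along -0.01504025354456351 lat in-plane(+x) 0.0017214836824657675 lat y -0.001138453860858533
mouth along -0.0355378343978649 lat in-plane(+x) 0.0017845132475270825 lat y -0.0009451692327103043
F-weight along 16.829171961333493 inplane -2.259297479325202 y -1.3226983997494948 M [-0.2865  1.8569 -0.1111]
```

```bash
python3 -m crank '{"steps":[[[0.03,-0.02,-0.08],[0,0,0]],[[0.04,-0.02,-0.07],[0,0,0]],[[0.02,0,-0.035],[0,0,0]],[[0,0,0],[0,0,0]],[[0,0,0],[0,0,0]]]}'; python3 rep.py
```

```text
time: 11.7
ee_pos: [0.4469, -0.0792, 0.2379]
eef_rot: [0.131, 0.956, 0.031, 0.259]
ft_force: [-12.6, 0.7, 14.9]
width: 0.0252
grip_force: 50.0
t 11.7 j2 -0.44745841526924246 gunz [-0.504   0.0081  0.8637] tilt 30.26832908787615
seat along -0.019449220754394137 lat in-plane(+x) 0.0026489785649108258 lat y -0.0019333597799295324
mouth along -0.03994664491123641 lat in-plane(+x) 0.002750677360911414 lat y -0.0017399348417051924
F-weight along 22.957069775696127 inplane -1.266450049824865 y 0.7482488970839055 M [0.1791 1.8306 0.0862]
```

```bash
python3 -m crank '{"steps":[[[0.02,0,-0.035],[0,0,0]],[[0.01,0,-0.02],[0,0,0]],[[0,0,0],[0,0,0]],[[0,0,0],[0,0,0]],[[0,0,0],[0,0,0]]]}'; python3 rep.py
python3 - <<'E'
from axis import *
s=monitor.read_state();c=cams.camera("scene");np.savez("scene5.npz",**c)
g=gunaxis(c,s);print(g["p"]-g["g0"],g["d"],np.degrees(np.arccos(g["d"]@np.array([-.4996,.0175,.866]))))
a=cv2.resize(c["pixels"][120:225,215:315],None,fx=5.5,fy=5.5,interpolation=2);cv2.imwrite("pics/z5.png",a)
E
```

```text
time: 12.12
ee_pos: [0.4485, -0.0796, 0.2384]
eef_rot: [0.131, 0.956, 0.031, 0.261]
ft_force: [-17.9, 1.0, 24.1]
width: 0.0249
grip_force: 50.0
t 12.1167 j2 -0.44555303929079715 gunz [-0.5068  0.009   0.862 ] tilt 30.45700332694471
seat along -0.01983359453631614 lat in-plane(+x) 0.004756505126867573 lat y -0.0024440243162022917
mouth along -0.04033074530527976 lat in-plane(+x) 0.004925437141114215 lat y -0.00226958306542517
F-weight along 33.61715476339576 inplane -1.321058338610225 y 0.992854458929656 M [ 0.014   1.7488 -0.0108]
[-0.0042  0.0009 -0.0025] [-0.458  -0.0067  0.8889] 3.129197527335115
```

View pics/z5.png

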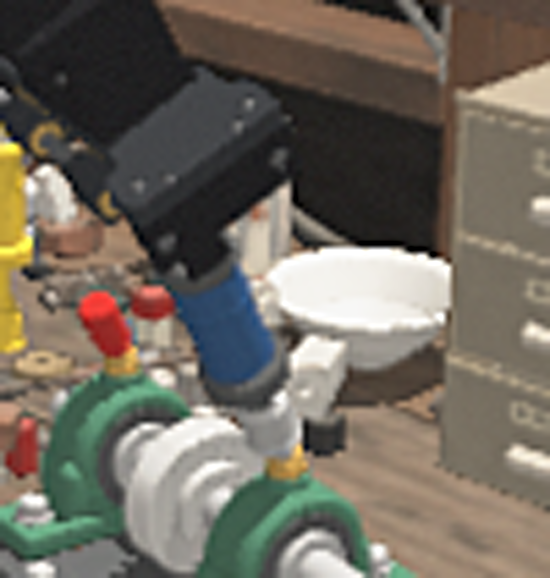

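The coupler is on and fully compressed, with the ring down on the coupler at about (262,195). The gun leans about 2.5° less than the nipple, so I'll shift the hand sideways to line it up.

```bash
python3 -m crank '{"steps":[[[-0.04,0.02,-0.02],[0,0,0]],[[-0.04,0.02,-0.02],[0,0,0]],[[-0.04,0.02,-0.02],[0,0,0]],[[-0.04,0.02,-0.02],[0,0,0]],[[0,0,0],[0,0,0]],[[0,0,0],[0,0,0]],[[0,0,0],[0,0,0]]]}'; python3 rep.py
cat > chk.py <<'E'
from axis import *
s=monitor.read_state();c=cams.camera("scene");n=np.array([-.4996,.0175,.866])
g=gunaxis(c,s);print("off",g["p"]-g["g0"],"axis",g["d"],"tilt",np.degrees(np.arccos(g["d"][2])),"ang to nipple",np.degrees(np.arccos(g["d"]@n)))
E
python3 chk.py
```

```text
time: 12.75
ee_pos: [0.445, -0.0781, 0.2366]
eef_rot: [0.131, 0.956, 0.031, 0.262]
ft_force: [-13.4, -1.9, 20.4]
width: 0.0249
grip_force: 50.0
t 12.75 j2 -0.45627741954481316 gunz [-0.508   0.0098  0.8613] tilt 30.537461116042742
seat along -0.019601927424150695 lat in-plane(+x) 0.0009838805229540988 lat y -0.0009947858297673555
mouth along -0.04009895858345246 lat in-plane(+x) 0.001181334133120587 lat y -0.000837030857665999
F-weight along 28.047518180279486 inplane 0.6908188122046948 y -1.8572044465308373 M [-0.7095  0.7644 -0.3883]
off [-0.0015 -0.0003 -0.0009] axis [-0.4898  0.0059  0.8718] tilt 29.330152783809375 ang to nipple 1.1471244322900391
```

```bash
python3 -m crank '{"steps":[[[0,0,0],[0,0,0]],[[0,0,0],[0,0,0]],[[0,0,0],[0,0,0]],[[0,0,0],[0,0,0]],[[0,0,0],[0,0,0]],[[0,0,0],[0,0,0]]]}' && python3 -c "
from bench import ticket;print(ticket.close_job())"
```

```text
time: 13.3
ee_pos: [0.445, -0.0781, 0.2366]
eef_rot: [0.131, 0.956, 0.031, 0.262]
ft_force: [-13.5, -2.5, 21.1]
width: 0.0246
grip_force: 50.0
the job is handed in; nothing more can be done
None
```

The job is handed in at 13.3 s: the gun appears snapped onto the bare nipple and is held at the end of its stroke with about 28 N, about 1° off the nipple's axis and still gripped; the result has not been reported back.

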